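# Close the two-leaf cassette case and feel its seam with a probe

### The job

Close both leaves of the steel cassette case's lid fully, so that their edges meet at the seam. Then take the cranked probe from its rest and, with its ball tip down in the groove between the two leaves, run it gently and slowly (about 3 cm a second) along the whole seam, from the end nearer the robot to the far end, to feel that the joint is flush. Finally lay the probe back across both saddles of its rest, the way it lay, let go, and leave the bottle, beaker, brush and cassettes where they are.

Things in the scene. Friction and masses are not known exactly. Their poses are not given: they have to be found in the camera images.
- case: Open steel box, 170 mm long (its x, roughly away from the robot, turned by up to 0.35 rad), 150 mm wide (its y), 60 mm high, fixed. Origin: centre of its underside. Two lid leaves, each 170 x 75 mm, 10 mm thick, are hinged along its left (+y) and right (-y) upper rims (hinge lines at y = +75 and -75 mm, z = 60 mm). Shut, their tops lie at z = 70 mm and their free edges meet at y = 0.
- seam_mid (a point): Middle of the seam, on the groove's floor (z = 64 mm in the case). The groove between the shut leaves runs the case's full 170 mm along its x at y = 0, open at both ends: 6 mm deep, bevelled sides, 18 mm wide at the top, 10 mm at its flat floor.
- leaf_left (a joint): Angle of the left (+y) leaf, rad: 0 shut (lying flat), 1.57 upright, grows as its free edge swings up and outward; 1.95 at most. The hinge has friction (up to 4 N at the free edge moves it) and the leaf stays where it is left: push it from its outer face in an arc, all the way down.
- leaf_right (a joint): Angle of the right (-y) leaf, rad; same as the left leaf, mirrored.
- leaf_left_edge (a point): Middle of the left leaf's top (outer) face edge beside the groove: 66 mm from its hinge line, 10 mm above the leaf's underside.
- leaf_right_edge (a point): The same point on the right leaf.
- seam_near (a point): Point on the groove's floor, on the seam line, 15 mm in from the end nearer the robot. Fixed to the case, with the case's axes; true once the leaves are shut.
- seam_far (a point): The same, 15 mm in from the far end (140 mm from seam_near).
- probe: Cranked probe, loose, about 70 g. Origin at the middle of the grip: a straight black handle of 14 x 14 mm section along its x, from x = -65 to +40 mm, its flat sides facing +y and -y. From the handle's +x end a steel wire (5.4 mm thick) runs on and bends straight down (-z) to a 7 mm ball tip. z is up at the start; the tip points roughly to the robot's right (-y of the world).
- probe_tip (a point): Lowest point of the ball tip: 72 mm along +x and 50 mm below the probe's origin.
- rest: Grey probe rest, fixed, base 110 x 70 x 10 mm; origin: centre of its underside; x along the probe. Two upright saddles (6 mm thick along x) stand at x = +38 and -38 mm, with flared cheeks 18 mm apart at the seat, rising to z = 83 mm; the handle lies across both with 70 mm of clear space between them for the fingers.
- rest_seat (a point): Where the probe's origin lies when it rests on the saddles: 75 mm above the rest's underside, with the probe's x along the rest's x.
- slide_rack: White rack of glass slides, 100 x 130 mm, 42 mm high, fixed; origin: centre of its underside. It and the probe rest stand on either side of the case, which one on which side varies.
- bottle: White bottle, 62 mm across, 150 mm tall, loose, beyond the case. Origin: centre of its underside. Leave alone.
- beaker: Glass beaker, 76 mm across, 90 mm tall, loose, beyond the case. Origin: centre of its underside. Leave alone.
- brush: Wooden brush, 170 mm long, lying, loose, beyond the case. Leave alone.
- cassette0: Small white tissue cassette, 40 x 28 x 16 mm, loose, on the robot's side of the case, left. Leave alone.
- cassette1: The same, right. Leave alone.
Things that resemble listed ones, but are neither listed nor needed, are in the scene too. Leave any red look-alike of the probe alone.

How it is judged:
On the way, in this order (a step that is already met when the one before it is completed fails the run):
1. both lid leaves are closed (each within 0.05 rad of shut) (value of joint each of leaf_left, leaf_right below 0.05 rad), for 0.2 s.
2. the probe's tip is down in the seam groove at the near end (-66 mm from the middle, within 7 mm), leaves closed (all of step 1 and y of probe_tip in the frame of case between -0.0065 and 0.0065 m and z of probe_tip in the frame of case between 0.055 and 0.0675 m and x of probe_tip in the frame of case between -0.073 and -0.059 m), for 0.02 s.
3. the probe's tip is down in the seam groove at the near third (-44 mm from the middle, within 7 mm), leaves closed (all of step 1 and y of probe_tip in the frame of case between -0.0065 and 0.0065 m and z of probe_tip in the frame of case between 0.055 and 0.0675 m and x of probe_tip in the frame of case between -0.051 and -0.037 m), for 0.02 s.
4. the probe's tip is down in the seam groove at just before the middle (-22 mm from the middle, within 7 mm), leaves closed (all of step 1 and y of probe_tip in the frame of case between -0.0065 and 0.0065 m and z of probe_tip in the frame of case between 0.055 and 0.0675 m and x of probe_tip in the frame of case between -0.029 and -0.015 m), for 0.02 s.
5. the probe's tip is down in the seam groove at the middle (+0 mm from the middle, within 7 mm), leaves closed (all of step 1 and y of probe_tip in the frame of case between -0.0065 and 0.0065 m and z of probe_tip in the frame of case between 0.055 and 0.0675 m and x of probe_tip in the frame of case between -0.007 and 0.007 m), for 0.02 s.
6. the probe's tip is down in the seam groove at just past the middle (+22 mm from the middle, within 7 mm), leaves closed (all of step 1 and y of probe_tip in the frame of case between -0.0065 and 0.0065 m and z of probe_tip in the frame of case between 0.055 and 0.0675 m and x of probe_tip in the frame of case between 0.015 and 0.029 m), for 0.02 s.
7. the probe's tip is down in the seam groove at the far third (+44 mm from the middle, within 7 mm), leaves closed (all of step 1 and y of probe_tip in the frame of case between -0.0065 and 0.0065 m and z of probe_tip in the frame of case between 0.055 and 0.0675 m and x of probe_tip in the frame of case between 0.037 and 0.051 m), for 0.02 s.
8. the probe's tip is down in the seam groove at the far end (+66 mm from the middle, within 7 mm), leaves closed (all of step 1 and y of probe_tip in the frame of case between -0.0065 and 0.0065 m and z of probe_tip in the frame of case between 0.055 and 0.0675 m and x of probe_tip in the frame of case between 0.059 and 0.073 m), for 0.02 s.
At the end, for the whole second after the job is handed in: Both leaves are shut within 0.05 rad; the probe lies at rest across both saddles of its rest, within 20 mm of where it lay along them, 6 mm in height and 0.12 rad in line, tip the same way and down within 0.35 rad; bottle, beaker, brush and cassettes are within 30 mm of where they stood (all of step 1 and horizontal distance between probe and rest_seat below 0.02 m and z of probe in the frame of rest_seat between -0.006 and 0.006 m and angle between the x axis of probe and the x axis of rest, either way round below 0.12 rad and angle between probe's own z axis and vertical below 0.35 rad and x of probe_tip in the frame of rest above 0 m and linear speed of probe below 0.02 m/s and not (distance of bottle from where it was at the start of the episode above 0.03 m) and not (distance of beaker from where it was at the start of the episode above 0.03 m) and not (distance of brush from where it was at the start of the episode above 0.03 m) and not (distance of cassette0 from where it was at the start of the episode above 0.03 m) and not (distance of cassette1 from where it was at the start of the episode above 0.03 m)); the robot touches nothing.
It fails at once if the tip runs along the seam faster than 0.1 m/s while down in the groove (x of probe_tip in the frame of case between -0.06 and 0.06 m and y of probe_tip in the frame of case between -0.0065 and 0.0065 m and z of probe_tip in the frame of case between 0.055 and 0.067 m and value of joint each of leaf_left, leaf_right below 0.05 rad and linear speed of probe above 0.1 m/s).
It fails at once if the probe is pressed on the case with more than 30 N (contact force between probe and case above 30 N).
It fails at once if a bystander (bottle, beaker, brush or cassette) is moved by more than 30 mm (distance of any of bottle, beaker, brush, cassette0, cassette1 from where it was at the start of the episode above 0.03 m).
It also fails if it takes over 72 s, if anything falls off the work surface, if the arm or the gripper's body presses on something with over 40 N, if the wrist force passes 120 N, or if a joint passes its speed limit or range.

### The arm

A 6-joint arm with a two-finger parallel gripper is mounted at the origin on the work surface. World frame = base frame: x ahead of the robot, y to its left, z up, the work surface at z = 0. Lengths are in m, angles in rad, forces in N, time in s.
With the tool pointing down it reaches from about 0.275 to 0.85 m from the base axis. Payload 5.2 kg.
Tool frame: the origin (TCP) lies at the very end of the fingers, on their centre line; the grasp point (between the pads) lies robot.hold_point_z behind it (robot.hold_point_z is the distance from the TCP to the grasp point, in m); z points along the fingers, y is the line along which they close (so a half turn about z gives the same grasp; the last joint's range is limited). The gripper opens to 85 mm and grips with 20 to 120 N. Pads are 22 mm wide; open, the fingers measure 114 mm over their backs; the gripper's body (76 mm by 85 mm) begins 54 mm behind the grasp point. The pads swing forward as they close: fully open they stand 13 mm farther back than shut.
Start: joints at [1.044, 0.259, 1.535, -0, 1.348, -0.203], TCP at [0.175, 0.521, 0.206] pointing down, gripper open.
Joint ranges: [-3.14, 3.14], [-0.91, 2.08], [0.19, 2.58], [-1.22, 4.36], [0.22, 2.71], [-3.12, 3.12]. Speed limits (rad/s): [2.57, 2.57, 3.14, 3.14, 3.14, 3.14].

### API

Orientations are given as [roll, pitch, yaw] about the fixed x, y, z axes, in that order (R = Rz(yaw) Ry(pitch) Rx(roll)).
In Python, from plant import robot gives the robot as it stands. Calls block until the motion is done:
- robot.reach(position, orientation): joint-space move of the TCP to a pose.
- robot.movel(position, rot=None, speed=0.15, f_stop=None): straight line of the TCP; rot=None keeps the orientation; speed is the mean speed in m/s. With f_stop (N) it stops when the force on the tool has changed by that much, and returns True; else False.
- robot.movej(angles): joint-space move.
- robot.set_gripper(opening): finger opening in m; the grip force is fixed at half the most; returns when the fingers have stopped.
- robot.sleep(seconds).
- robot.solve_ik(position, orientation): joint angles nearest the present ones, or None.
- robot.read_state(): the state.
- robot.snapshot(name): name is "side" or "top"; returns a dict with "image" (480x640x3 uint8, red, green, blue), "intrinsics" (3x3 intrinsics, pixels), "distortion" ([k1, k2, p1, p2, k3] as OpenCV has them; the pictures are not rectified), "pose" (4x4, takes a point from camera to world coordinates). Camera axes: x right, y down, z forward; pixel columns grow to the right and rows downward; lengths in m; the calibration is good to about 2 mm. A picture is of the moment at which its call begins. There is no depth.
A pose or a line that the arm cannot do raises robot.PlanningError and nothing moves.
- robot.job_done(): hands the job in; it is judged then, once.
The state is a dict: "clock": time; "joints": joint angles; "joint_velocities": joint speeds; "joint_torque": joint torques, N m; "tool_pos": TCP position; "orientation": TCP orientation; "wrist_force": force on the tool from outside, world axes, zero at the start; "moment": the same for the moment, N m; "finger_gap": finger opening in m; "grip_force": force on a finger pad.
Only numpy, scipy, OpenCV 4.12 (cv2) and the standard library are available. Lean on these libraries where they do the work, as an engineer would, in place of code of your own. Each camera call takes 0.05 s, during which the arm holds its last target. There are 200 camera calls.

## Working session

There is one attempt and no reset: what is moved stays moved. The work goes in short steps, each a Python script; the robot and the scene stay as the last script left them, time stands still between calls to the robot, and variables do not carry over. Pictures are saved under pics/ and viewed, at most 10 in all, crops included, and the job is handed in when it is done.

```bash
ls; mkdir -p pics; python3 - <<'E'
from plant import robot
import cv2,numpy as np,pickle
d={}
for n in("top","side"):
    s=robot.snapshot(n); d[n]=s
    cv2.imwrite(f"pics/{n}0.png",s["image"][:,:,::-1]); print(n,s["intrinsics"].tolist(),s["distortion"],np.round(s["pose"],4).tolist())
pickle.dump(d,open("s0.pkl","wb"))
st=robot.read_state();print(st, robot.hold_point_z)
E
```

```text
pics
top [[532.7543725051195, 0.0, 320.65870683385737], [0.0, 532.7543725051195, 239.0597129665682], [0.0, 0.0, 1.0]] [-0.0088663  0.         0.         0.         0.       ] [[-0.0274, -0.9875, 0.1552, 0.3326], [-0.9995, 0.0292, 0.0092, -0.0561], [-0.0136, -0.1548, -0.9878, 1.4179], [0.0, 0.0, 0.0, 1.0]]
side [[525.9754854616393, 0.0, 318.17264757353365], [0.0, 525.9754854616393, 247.2405148687509], [0.0, 0.0, 1.0]] [0.03553706 0.         0.         0.         0.        ] [[0.8696, -0.2889, 0.4004, 0.1022], [-0.4937, -0.5101, 0.7043, -0.8799], [0.0008, -0.8102, -0.5862, 0.7629], [0.0, 0.0, 0.0, 1.0]]
{'clock': 0.1, 'joints': array([ 1.04421381e+00,  2.59318554e-01,  1.53596702e+00,  1.64592177e-05,
        1.34797370e+00, -2.02809412e-01]), 'joint_velocities': array([ 1.91396349e-05, -2.58650245e-03, -3.07430476e-03, -5.58360371e-04,
       -3.46693821e-05, -1.06719331e-03]), 'joint_torque': array([ 1.11872912e-03, -4.46968639e+01, -2.91249526e+01, -3.19166065e-04,
        6.23847984e-03,  1.15678954e-06]), 'tool_pos': array([0.17469979, 0.52098837, 0.20473443]), 'orientation': array([-3.13996342e+00, -3.51411041e-04,  2.81781561e+00]), 'wrist_force': array([-0.68942268,  0.31451663,  0.47252947]), 'moment': array([0.00973261, 0.03186697, 0.0030865 ]), 'grip_force': 0.0, 'finger_gap': 0.0854523400087231} 0.0187
```

View pics/top0.png

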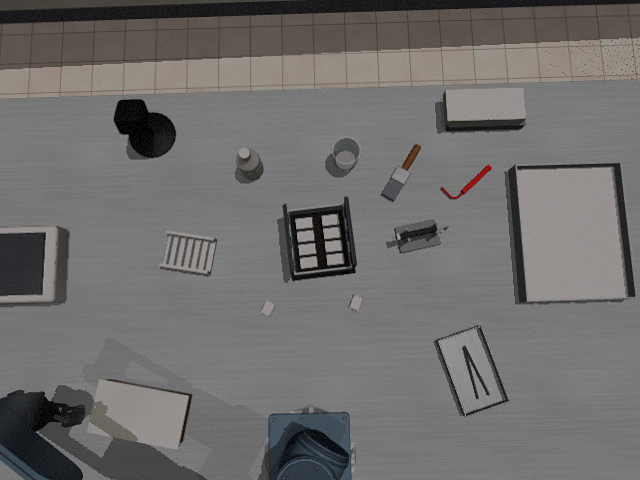

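View pics/side0.png

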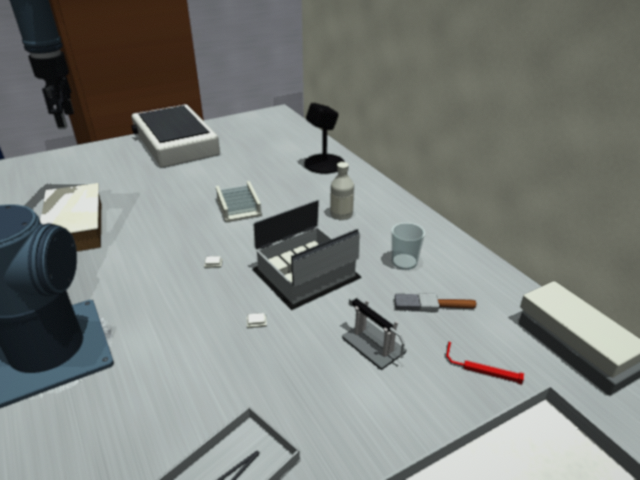

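The top view shows the case at about (320,240) with both leaves near upright, and the rest with the probe at about (417,235), tip towards (446,229). The red look-alike is at (468,183). In the side view the case is at about (305,262) and the probe at about (373,318). I'll enlarge both regions next.

```bash
python3 - <<'E'
import cv2,numpy as np,pickle
d=pickle.load(open("s0.pkl","rb"))
t=d["top"]["image"][190:290,275:455,::-1]; 
s=d["side"]["image"][195:370,245:415,::-1]
a=cv2.resize(t,None,fx=4.4,fy=4.4,interpolation=cv2.INTER_CUBIC)
cv2.imwrite("pics/t1.png",np.clip(a*1.6,0,255).astype(np.uint8))
b=cv2.resize(s,None,fx=3.4,fy=3.4,interpolation=cv2.INTER_CUBIC)
cv2.imwrite("pics/s1.png",np.clip(b*1.4,0,255).astype(np.uint8))
E
```

```text
(no output)
```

View pics/t1.png

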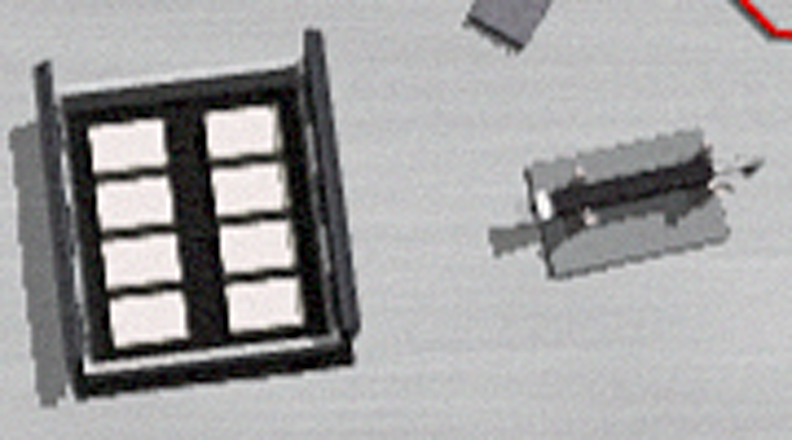

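View pics/s1.png

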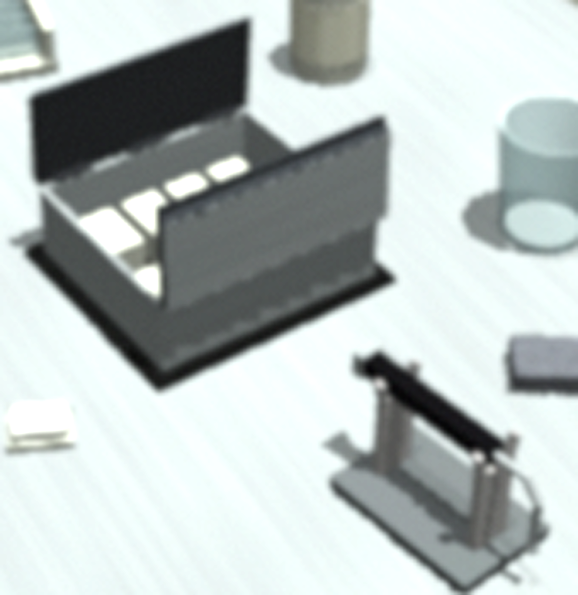

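The enlarged top crop shows the right leaf's top edge running from (313,30) to (348,335), and the left leaf's far top end at (42,65). The near rim is at about y 345–368, and the handle runs from (550,203) to (712,172). In the side crop the leaf top edges run (32,97)–(248,20) and (165,210)–(385,120), and the near rim corners are at (45,188) and (160,303). I'll triangulate these points.

```bash
cat > h.py <<'E'
import cv2,numpy as np,pickle
def ray(s,p):
    u=cv2.undistortPoints(np.array([[p]],float),s["intrinsics"],np.array(s["distortion"]))[0,0]
    T=np.array(s["pose"]); r=T[:3,:3]@[u[0],u[1],1]; return T[:3,3],r/np.linalg.norm(r)
def plane(s,p,z):
    o,r=ray(s,p); return o+r*(z-o[2])/r[2]
def tri(s1,p1,s2,p2):
    A=np.zeros((3,3));b=np.zeros(3);L=[ray(s1,p1),ray(s2,p2)]
    for o,r in L:
        P=np.eye(3)-np.outer(r,r);A+=P;b+=P@o
    X=np.linalg.solve(A,b); return X,max(np.linalg.norm((np.eye(3)-np.outer(r,r))@(X-o)) for o,r in L)
def proj(s,X):
    T=np.array(s["pose"]);R=T[:3,:3].T
    return cv2.projectPoints(np.array(X,float).reshape(-1,3),cv2.Rodrigues(R)[0],-R@T[:3,3],s["intrinsics"],np.array(s["distortion"]))[0][:,0]
E
python3 - <<'E'
from h import *
np.set_printoptions(precision=4,suppress=True)
d=pickle.load(open("s0.pkl","rb"));T,S=d["top"],d["side"]
t=lambda u,v:(275+(u+.5)/4.4-.5,190+(v+.5)/4.4-.5)
s=lambda u,v:(245+(u+.5)/3.4-.5,195+(v+.5)/3.4-.5)
for n,a,b in [("Rfar",(313,30),(385,120)),("Rnear",(350,332),(165,210)),("Lfar",(42,65),(248,20)),("Lnear",(74,368),(32,97)),
  ("rimNL",(82,372),(45,188)),("rimNR",(350,343),(160,303)),("skNL",(80,398),(30,250)),("skNR",(352,365),(160,385)),
  ("hL",(550,203),(365,360)),("hR",(712,172),(495,447)),("restbase",(553,277),(463,590))]:
    print(n,*tri(T,t(*a),S,s(*b)))
for n,p,z in[("rimNL",(82,372),.06),("rimNR",(350,343),.06),("hL",(550,203),.082),("hR",(712,172),.082),
  ("b1",(527,170),.01),("b2",(703,130),.01),("b3",(728,238),.01),("b4",(553,277),.01),("tip",(755,163),.025),("skNL",(80,398),0.),("skNR",(352,365),0.)]:
    print(n,plane(T,t(*p),z))
for n,p,z in[("rimNL",(45,188),.06),("rimNR",(160,303),.06),("skNL",(30,250),0.),("skNR",(160,385),0.),("skFR",(392,278),0.)]:
    print("side",n,plane(S,s(*p),z))
E
```

```text
Rfar [ 0.6389 -0.1089  0.1321] 0.00045703977925416436
Rnear [ 0.471  -0.1246  0.1327] 0.002900840601505381
Lfar [0.6249 0.0436 0.1299] 0.0005655447913040222
Lnear [0.4549 0.0284 0.13  ] 0.001938035119222072
rimNL [0.4591 0.0288 0.0557] 0.0016564870649202
rimNR [ 0.4685 -0.1266  0.0652] 0.00063897141011314
skNL [0.4474 0.0338 0.0043] 0.0008168427449675004
skNR [ 0.4626 -0.131   0.004 ] 0.0008060563669673675
hL [ 0.5431 -0.2435  0.0775] 0.002762370680910085
hR [ 0.5611 -0.339   0.0803] 0.000559071574097752
restbase [ 0.5535 -0.2841 -0.0903] 0.03334676653929262
rimNL [0.4572 0.029  0.06  ]
rimNR [ 0.4696 -0.1271  0.06  ]
hL [ 0.545  -0.2441  0.082 ]
hR [ 0.5603 -0.3383  0.082 ]
b1 [ 0.5772 -0.2413  0.01  ]
b2 [ 0.5987 -0.3497  0.01  ]
b3 [ 0.5318 -0.3607  0.01  ]
b4 [ 0.5111 -0.2538  0.01  ]
tip [ 0.5748 -0.3765  0.025 ]
skNL [0.4469 0.0343 0.    ]
skNR [ 0.4622 -0.1309  0.    ]
side rimNL [0.4586 0.0228 0.06  ]
side rimNR [ 0.4705 -0.1209  0.06  ]
side skNL [0.4501 0.0387 0.    ]
side skNR [ 0.4653 -0.1273  0.    ]
side skFR [ 0.6504 -0.1099  0.    ]
```

Both leaves are close to upright. The case centre is at about (0.548,-0.040) with yaw 0.092. The rest seat is at about (0.555,-0.302) with yaw -1.385. I'll close the leaves now.

```bash
cat > close.py <<'E'
from h import *
from plant import robot
C=np.array([.548,-.040]);yaw=.092
R2=np.array([[np.cos(yaw),-np.sin(yaw)],[np.sin(yaw),np.cos(yaw)]])
W=lambda x,y,z:[*(C+R2@[x,y]),z]
ori=[np.pi,0,yaw+np.pi/2]
def P(sg,th,r=.058,off=.010,w=.011):
    y=.075-r*np.cos(th)+off*np.sin(th)+w; z=.060+r*np.sin(th)+off*np.cos(th)
    return W(0,sg*y,z)
def close(sg):
    a=P(sg,1.7,off=.035); 
    robot.reach([a[0],a[1],.21],ori); robot.movel(a,speed=.25)
    for th in np.linspace(1.6,.06,9):
        if robot.movel(P(sg,th),speed=.1,f_stop=25): print("stop",th,robot.read_state()["wrist_force"]);break
    p=P(sg,0); hit=robot.movel([p[0],p[1],.064],speed=.03,f_stop=10)
    s=robot.read_state();print(sg,hit,s["tool_pos"],s["wrist_force"],s["clock"])
    robot.movel([p[0],p[1],.15],speed=.25)
E
python3 - <<'E'
from close import *
robot.set_gripper(0)
close(1)
s=robot.snapshot("side");cv2.imwrite("pics/s2.png",cv2.resize(s["image"][170:320,200:400,::-1],None,fx=3,fy=3))
E
```

```text
1 False [ 0.54529883 -0.01206633  0.06383736] [ 0.30697376 -0.23351181  0.09159422] 6.5
```

View pics/s2.png

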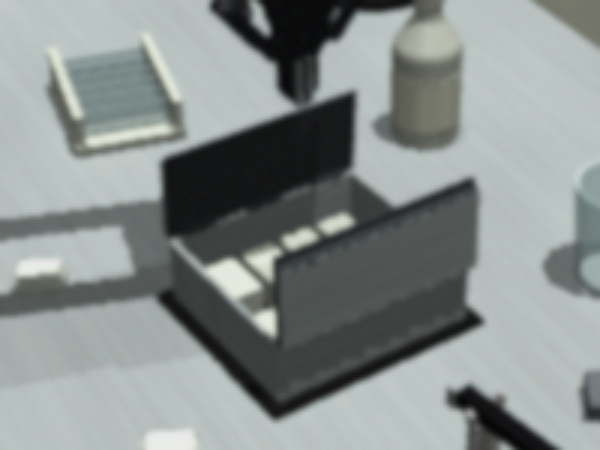

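The left leaf is still upright (crop 165–355, 95–235) and the fingertip is at about (300,100). I'll check where the fingers really are against the projection.

```bash
python3 - <<'E'
from close import *
s=robot.snapshot("side");t=robot.snapshot("top");st=robot.read_state();p=st["tool_pos"]
print(p,st["orientation"],st["finger_gap"],st["clock"])
print("tip side",proj(s,p),"crop",(proj(s,p)-[200,170])*3,"top",proj(t,p))
print("leaf L top side crop",(proj(s,[[.4549,.0284,.13],[.6249,.0436,.13]])-[200,170])*3)
a=cv2.resize(t["image"][150:300,240:390,::-1],None,fx=4,fy=4);b=cv2.resize(s["image"][120:320,220:380,::-1],None,fx=3,fy=3)
for im,sn,o,f in((a,t,[240,150],4),(b,s,[220,120],3)):
    q=((proj(sn,p)-o)*f)[0];cv2.circle(im,(int(q[0]),int(q[1])),4,(0,255,0),1)
cv2.imwrite("pics/c3.png",np.clip(1.4*np.hstack([a[:600,:],np.pad(b,((0,0),(0,0),(0,0)))[:,:200*3]])[:, :],0,255).astype(np.uint8) if a.shape[0]==b.shape[0] else a)
E
python3 -c "
import cv2;print(cv2.imread('pics/c3.png').shape)
im=cv2.imread('pics/c3.png');cv2.imwrite('pics/c3b.png',cv2.resize(im,(800,int(im.shape[0]*800/im.shape[1]))))"
```

```text
[ 0.5443849  -0.01190671  0.14871176] [-3.13904843e+00 -8.21871569e-04  1.66275326e+00] -0.00019800198355257565 7.1417
tip side [[297.7705528  213.87825185]] crop [[293.31165839 131.63475554]] top [[307.11369884 234.35672896]]
leaf L top side crop [[159.51630391 159.93001995]
 [352.02978187  91.62587929]]
(600, 1080, 3)
```

View pics/c3b.png

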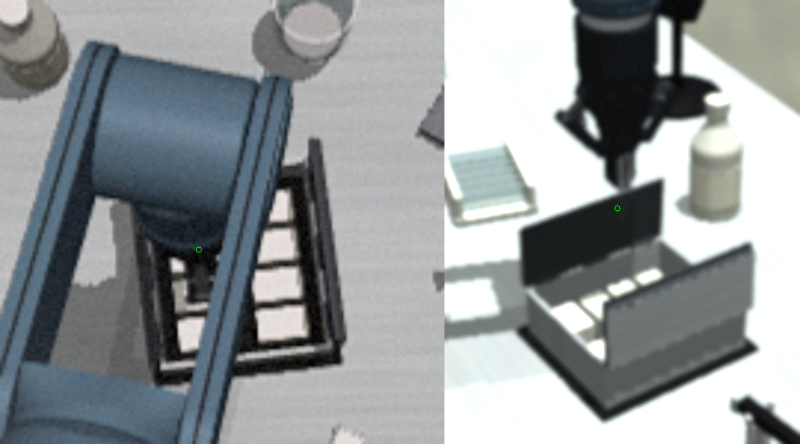

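In the top crop the arm hides the tip, with the projection at (199,250). In the side crop the black finger merges into the black leaf at (617,208). The left leaf looks unmoved. I'll repeat the push, logging force and one image strip along the way.

```bash
python3 - <<'E'
from close import *
np.set_printoptions(precision=3,suppress=True)
p=robot.read_state()["tool_pos"]
fr=[]
def log(n):
    s=robot.read_state();im=robot.snapshot("side");c=im["image"][150:310,225:385,::-1].copy()
    q=(proj(im,s["tool_pos"])-[225,150])[0];c=cv2.resize(c,(264,264));cv2.circle(c,(int(q[0]*1.65),int(q[1]*1.65)),3,(0,255,0),1)
    fr.append(np.clip(c*1.7,0,255).astype(np.uint8));print(n,s["tool_pos"],s["wrist_force"],s["clock"])
robot.movel([p[0],p[1],.21],speed=.25)
a=P(1,1.7,off=.035);robot.reach([a[0],a[1],.21],ori);log("above");robot.movel(a,speed=.25);log("out")
for th in (1.6,1.4,1.1,.7):
    h=robot.movel(P(1,th),speed=.1,f_stop=25);log((th,h))
    if h:break
cv2.imwrite("pics/m4.png",np.vstack([np.hstack(fr[:3]),np.hstack((fr[3:]+[fr[0]]*3)[:3])]))
E
```

```text
above [0.535 0.088 0.208] [-0.593  0.356 -0.334] 8.0167
out [0.537 0.087 0.113] [0.946 0.305 0.471] 8.6083
(1.6, False) [0.54  0.057 0.119] [-0.727  0.682 -1.089] 9.1167
(1.4, False) [0.54  0.046 0.119] [-0.345 -0.042  0.234] 9.4333
(1.1, False) [0.542 0.028 0.116] [0.147 0.276 0.021] 9.8083
(0.7, False) [0.543 0.007 0.104] [0.351 0.457 0.666] 10.2417
```

View pics/m4.png

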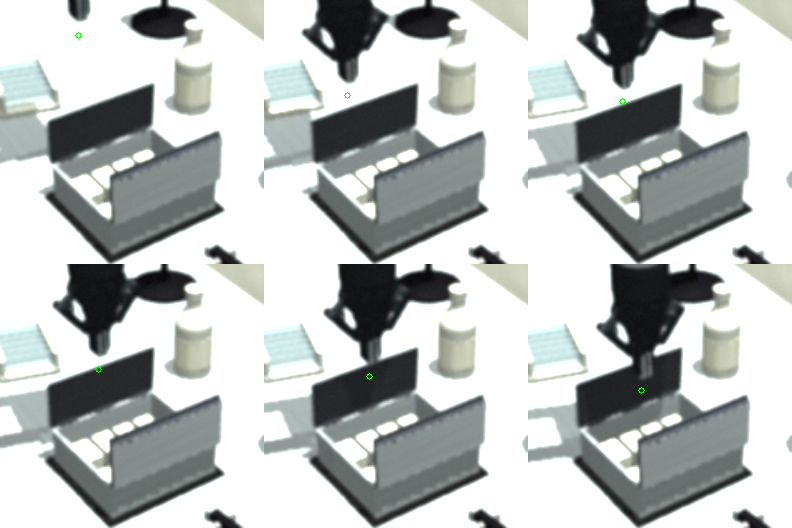

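The strip shows the real fingertip about 9 px above the projected TCP in every frame, for example (348,80) against (347,95). The fingers therefore end about 2 cm higher than reported and pass over the leaf. I'll measure the offset by touching the bare table at a clear spot.

```bash
python3 - <<'E'
from close import *
np.set_printoptions(precision=4,suppress=True)
p=robot.read_state()["tool_pos"]
robot.movel([p[0],p[1],.2],speed=.3)
t=[.34,.25]
robot.reach([*t,.08],ori)
im=robot.snapshot("side");s=robot.read_state();print("projected",proj(im,s["tool_pos"]),s["tool_pos"],s["clock"])
im2=robot.snapshot("top");print("top proj",proj(im2,s["tool_pos"]))
h=robot.movel([*t,-.03],speed=.04,f_stop=5)
s=robot.read_state();print(h,s["tool_pos"],s["wrist_force"],s["clock"],s["joints"])
robot.movel([*t,.08],speed=.25)
q=(proj(im,[*t,.08])[0]).astype(int);print(q)
a=im["image"][q[1]-70:q[1]+40,max(q[0]-60,0):max(q[0]-60,0)+110,::-1]
q2=(proj(im2,[*t,.08])[0]).astype(int)
b=im2["image"][q2[1]-55:q2[1]+55,q2[0]-55:q2[0]+55,::-1]
cv2.imwrite("pics/f5.png",np.clip(1.6*np.hstack([cv2.resize(a,(390,390)),cv2.resize(b,(390,390))]),0,255).astype(np.uint8));print(q[0]-60)
E
```

```text
projected [[175.1842 209.5025]] [0.3416 0.2498 0.0804] 12.0833
top proj [[205.0456 322.2446]]
True [ 0.34    0.25   -0.0258] [-0.0547 -0.5834  6.3758] 14.5083 [ 0.3684  0.3547  2.105  -0.      0.6821  0.2763]
[174 209]
114
```

View pics/f5.png

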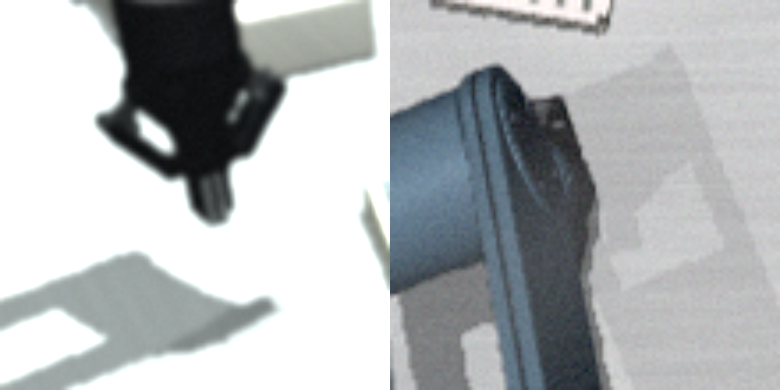

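The side crop shows the tip at about (212,220), in line laterally with the projection. Contact came at a reported z of -0.0258, so the real finger end is about 25 mm above the reported TCP. I'll add that offset and close both leaves.

```bash
sed -i 's/^W=.*/D=.0255\nW=lambda x,y,z:[*(C+R2@[x,y]),z-D]/; s/\[p\[0\],p\[1\],.064\]/[p[0],p[1],.066-D]/; s/\[p\[0\],p\[1\],.15\]/[p[0],p[1],.15-D]/; s/a\[1\],.21\]/a[1],.20]/' close.py
python3 - <<'E'
from close import *
np.set_printoptions(precision=4,suppress=True)
close(1)
p=robot.read_state()["tool_pos"];robot.movel([p[0],p[1],.19],speed=.3)
close(-1)
p=robot.read_state()["tool_pos"];robot.movel([p[0],p[1],.2],speed=.3)
robot.reach([.35,.35,.2],ori)
d={n:robot.snapshot(n) for n in("top","side")};pickle.dump(d,open("s1.pkl","wb"));print(robot.read_state()["clock"])
a=cv2.resize(d["top"]["image"][190:290,275:375,::-1],(400,400),interpolation=cv2.INTER_CUBIC)
b=cv2.resize(d["side"]["image"][215:315,240:340,::-1],(400,400),interpolation=cv2.INTER_CUBIC)
b2=cv2.convertScaleAbs(np.hstack([a,b]),alpha=1.6);cv2.imwrite("pics/c6.png",b2)
E
```

```text
1 True [ 0.5461 -0.0119  0.0442] [-1.3707 -0.3043  8.0914] 19.6167
-1 True [ 0.5514 -0.0685  0.0442] [-1.7764 -0.2906  7.0802] 24.575
27.25
```

View pics/c6.png

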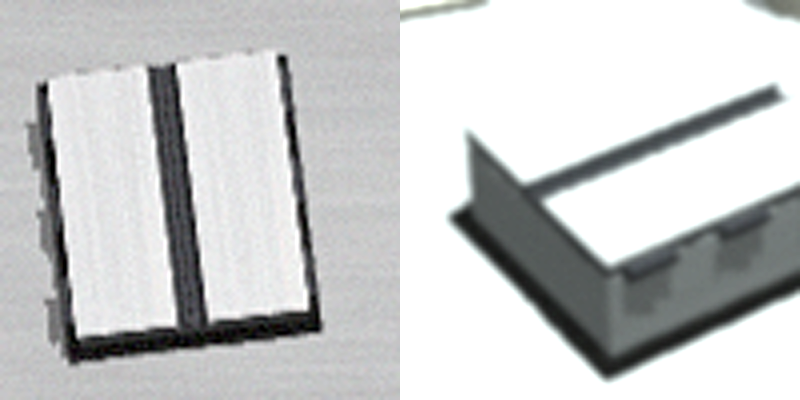

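Both leaves are shut. The top crop shows the dark groove from (163,68) at the far end to (190,325) at the near end, and the side crop shows it from (535,190) to (775,95). Contact came at z=0.0697, matching the leaf tops. I'll localise the seam by sub-pixel band centres in both views.

```bash
python3 - <<'E'
from h import *
np.set_printoptions(precision=4,suppress=True)
d=pickle.load(open("s1.pkl","rb"))
def band(n,p0,p1,half):
    s=d[n];g=cv2.cvtColor(s["image"],cv2.COLOR_RGB2GRAY).astype(np.float32)
    p0,p1=np.array(p0,float),np.array(p1,float);u=(p1-p0)/np.linalg.norm(p1-p0);nn=np.array([-u[1],u[0]])
    k=np.arange(-half,half+.01,.1);L=[];Rr=[]
    for f in np.linspace(.08,.92,50):
        q=p0+f*(p1-p0)+k[:,None]*nn
        v=cv2.remap(g,q[:,0].astype(np.float32)[None],q[:,1].astype(np.float32)[None],cv2.INTER_LINEAR)[0]
        th=(v.min()+np.median(np.r_[v[:15],v[-15:]]))/2;i=np.where(v<th)[0];L.append(plane(s,q[i[0]],.07));Rr.append(plane(s,q[i[-1]],.07))
    L,Rr=np.array(L),np.array(Rr);M=(L+Rr)/2
    print(n,"width",np.median(np.linalg.norm(L-Rr,axis=1)))
    c=np.polyfit(M[:,0],M[:,1],1);print(" line y at x=.48,.548,.62:",np.polyval(c,[.48,.548,.62]),"yaw",np.arctan(c[0]),"res",np.std(M[:,1]-np.polyval(c,M[:,0])))
    return M
t=lambda u,v:(275+(u+.5)/4-.5,190+(v+.5)/4-.5)
s=lambda u,v:(240+(u-400+.5)/4-.5,215+(v+.5)/4-.5)
band("top",t(163,68),t(191,325),7);band("side",s(535,190),s(775,95),7)
for n,f,P in(("top",t,[(163,66),(191,328),(50,78),(283,52),(78,338),(310,311)]),("side",s,[(530,190),(780,92),(470,132),(610,268)])):
    for p in P: print(n,p,plane(d[n],f(*p),.07))
# rest / probe in both views
T,S=d["top"],d["side"]
for n,sn,box in(("top",T,(380,205,460,265)),):
    x0,y0,x1,y1=box;g=cv2.cvtColor(sn["image"],cv2.COLOR_RGB2GRAY)[y0:y1,x0:x1]
    m=(g<40).astype(np.uint8);nb,lab,st,ce=cv2.connectedComponentsWithStats(m)
    i=1+st[1:,4].argmax();pts=np.argwhere(lab==i)[:,::-1].astype(np.float32)+[x0,y0]
    r=cv2.minAreaRect(pts.astype(np.float32));print(st[i],r)
    b=cv2.boxPoints(r);print(np.array([plane(sn,q,.082) for q in b]),plane(sn,r[0],.082))
    vx,vy,cx,cy=cv2.fitLine(pts.astype(np.float32),cv2.DIST_L2,0,.01,.01).ravel()
    A,B=plane(sn,(cx-20*vx,cy-20*vy),.082),plane(sn,(cx+20*vx,cy+20*vy),.082);print("yaw",np.arctan2(*(B-A)[1::-1]),A,B)
E
```

```text
top width 0.01832745697374894
 line y at x=.48,.548,.62: [-0.0453 -0.0389 -0.0322] yaw 0.0931059712892944 res 7.769202608845446e-05
side width 0.017664234706288758
 line y at x=.48,.548,.62: [-0.0463 -0.0398 -0.0329] yaw 0.09522823895315316 res 0.00013652567496591592
top (163, 66) [ 0.6309 -0.0323  0.07  ]
top (191, 328) [ 0.4606 -0.0456  0.07  ]
top (50, 78) [0.6252 0.041  0.07  ]
top (283, 52) [ 0.6378 -0.1101  0.07  ]
top (78, 338) [0.4563 0.0262 0.07  ]
top (310, 311) [ 0.4692 -0.1214  0.07  ]
side (530, 190) [ 0.4618 -0.046   0.07  ]
side (780, 92) [ 0.6272 -0.0331  0.07  ]
side (470, 132) [0.4556 0.0189 0.07  ]
side (610, 268) [ 0.4692 -0.126   0.07  ]
[ 20  20  37  17 250] ((418.5235290527344, 233.60589599609375), (10.521125793457031, 36.55278015136719), 77.47119140625)
[[ 0.5535 -0.2443  0.082 ]
 [ 0.5712 -0.3359  0.082 ]
 [ 0.5446 -0.3401  0.082 ]
 [ 0.527  -0.2488  0.082 ]] [ 0.5491 -0.2922  0.082 ]
yaw -1.3871464836658702 [ 0.5423 -0.2424  0.082 ] [ 0.5609 -0.3426  0.082 ]
```

Both views agree on the seam to about 1 mm: C≈(0.546,-0.0395), yaw 0.094. The probe is at about (0.5545,-0.302) with yaw -1.39. I'll grasp it and lift.

```bash
python3 - <<'E'
from close import D
from h import *
from plant import robot
np.set_printoptions(precision=4,suppress=True)
o=np.array([.5545,-.302]);pyaw=-1.39
c=[]
for y in(pyaw,pyaw+np.pi):
    q=robot.solve_ik([*o,.15],[np.pi,0,y]);print(y,q)
    if q is not None:c.append((abs(q[5]),y))
y=min(c)[1];ori=[np.pi,0,y]
robot.set_gripper(.085);robot.reach([*o,.15-D],ori)
h=robot.movel([*o,.0563-D],speed=.12,f_stop=8);print("down",h,robot.read_state()["tool_pos"])
robot.set_gripper(0);s=robot.read_state();print(s["finger_gap"],s["grip_force"],s["tool_pos"],s["wrist_force"],s["clock"],y)
if s["finger_gap"]>.008:
    robot.movel([*o,.0563-D+.09],speed=.1)
    s=robot.read_state();print(s["finger_gap"],s["tool_pos"],s["wrist_force"],s["clock"])
d={n:robot.snapshot(n) for n in("top","side")};d["st"]=s;d["y"]=y;pickle.dump(d,open("s2.pkl","wb"))
p=s["tool_pos"]; ux=np.array([np.cos(pyaw),np.sin(pyaw)])
tip=np.r_[p[:2]+.072*ux,p[2]+D+.0187-.050]
a=[]
for n in("top","side"):
    q=proj(d[n],tip)[0];print(n,q);x0,y0=int(q[0])-40,int(q[1])-60
    im=cv2.resize(d[n]["image"][y0:y0+100,x0:x0+80,::-1],(400,500),interpolation=cv2.INTER_CUBIC);print(x0,y0)
    cv2.circle(im,tuple(((q-[x0,y0]+.5)*5).astype(int)),3,(0,255,0),1);a.append(im)
cv2.imwrite("pics/p7.png",cv2.convertScaleAbs(np.hstack(a),alpha=1.5))
E
```

```text
-1.39 [-0.6751  0.442   1.4068 -0.      1.2928  2.2857]
1.7515926535897932 [-0.6751  0.442   1.4068  0.      1.2928 -0.8559]
down False [ 0.5551 -0.3024  0.0316]
0.01303168524389213 58.87538552284241 [ 0.5547 -0.3021  0.0311] [-0.4551 -0.2418  2.4429] 32.0583 1.7515926535897932
0.012850012628696592 [ 0.554  -0.3016  0.1199] [-0.2864  0.1102 -0.8037] 33.1083
top [452.624  223.4181]
412 163
side [405.4792 322.8479]
365 262
```

View pics/p7.png

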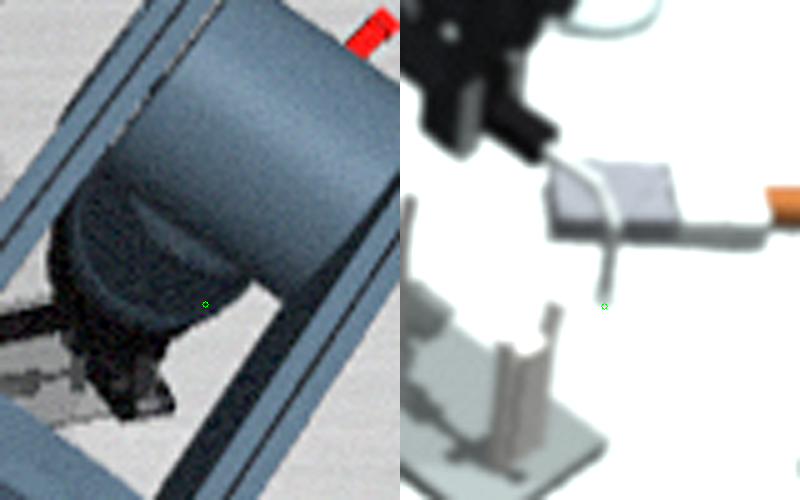

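The probe is held level. The side crop shows the tip at (603,303) against a predicted (604,306), which is within about 1 px; the arm hides it in the top crop. Next I'll move over the near end of the seam and touch down gently.

```bash
cat > tr.py <<'E'
from h import *
from plant import robot
from close import D
np.set_printoptions(precision=4,suppress=True)
C=np.array([.546,-.0395]);cy=.094;py=-1.39
def tcp(x,z,y=0.):
    return [*(C+[x*np.cos(cy)-y*np.sin(cy),x*np.sin(cy)+y*np.cos(cy)]-.072*np.array([np.cos(py),np.sin(py)])),z+.050-.0187-D]
E
python3 - <<'E'
from tr import *
robot.movel(tcp(-.067,.115),speed=.2)
robot.movel(tcp(-.067,.080),speed=.08);robot.sleep(.2)
h=robot.movel(tcp(-.067,.059),speed=.02,f_stop=2.5)
robot.sleep(.1);s=robot.read_state();print(h,s["tool_pos"],"tip z",s["tool_pos"][2]+D+.0187-.05,s["wrist_force"],s["clock"],s["finger_gap"])
im=robot.snapshot("side");pickle.dump(im,open("s3.pkl","wb"))
tip=np.r_[(C+np.array([np.cos(cy),np.sin(cy)])*-.067),.064];q=proj(im,tip)[0];x0,y0=int(q[0])-50,int(q[1])-50
c=cv2.resize(im["image"][y0:y0+75,x0:x0+100,::-1],(800,600),interpolation=cv2.INTER_CUBIC);cv2.circle(c,tuple(((q-[x0,y0]+.5)*8).astype(int)),3,(0,255,0),1)
cv2.imwrite("pics/g8.png",c)
E
```

```text
True [0.4661 0.0252 0.0689] tip z 0.06308153444408991 [0.0366 0.2944 3.3924] 36.725 0.012700579704432256
```

View pics/g8.png

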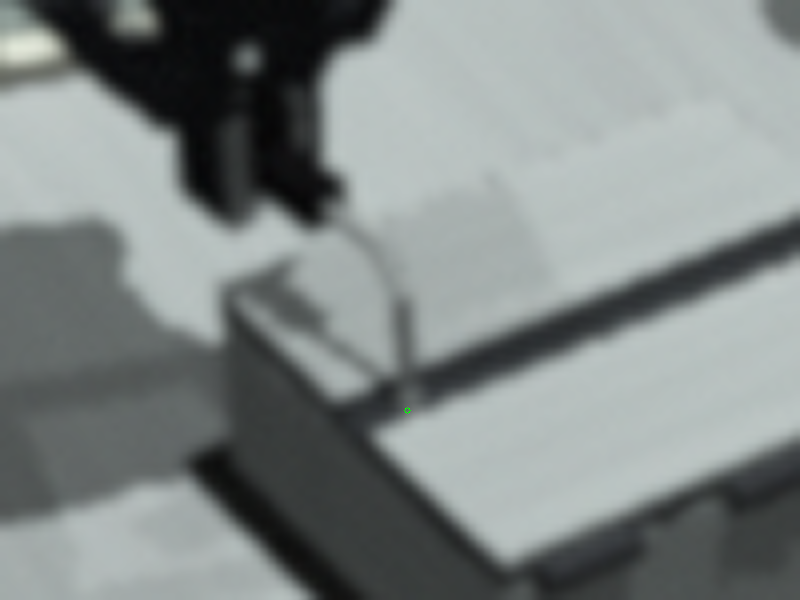

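The tip is down in the groove at about (410,400), roughly 18 mm in from the near end, with a light contact of about 3 N. Contact height matches the floor, so I'll ease off slightly and run the seam.

```bash
python3 - <<'E'
from tr import *
robot.movel(tcp(-.067,.0638),speed=.01)
h=robot.movel(tcp(.0685,.0638),speed=.03,f_stop=8)
robot.sleep(.2)
s=robot.read_state();print(h,s["tool_pos"],"want",tcp(.0685,.0638),s["wrist_force"],s["clock"],s["finger_gap"])
im=robot.snapshot("side");pickle.dump(im,open("s4.pkl","wb"))
tip=np.r_[(C+np.array([np.cos(cy),np.sin(cy)])*.0685),.064];q=proj(im,tip)[0];x0,y0=int(q[0])-50,int(q[1])-50
c=cv2.resize(im["image"][y0:y0+75,x0:x0+100,::-1],(800,600),interpolation=cv2.INTER_CUBIC);cv2.circle(c,tuple(((q-[x0,y0]+.5)*8).astype(int)),3,(0,255,0),1)
cv2.imwrite("pics/g9.png",c)
E
```

```text
False [0.6013 0.0378 0.0696] want [np.float64(0.6012510553806867), np.float64(0.03775598035423278), 0.0696] [-0.9392 -0.0695 -0.4398] 41.925 0.0128383560594166
```

View pics/g9.png

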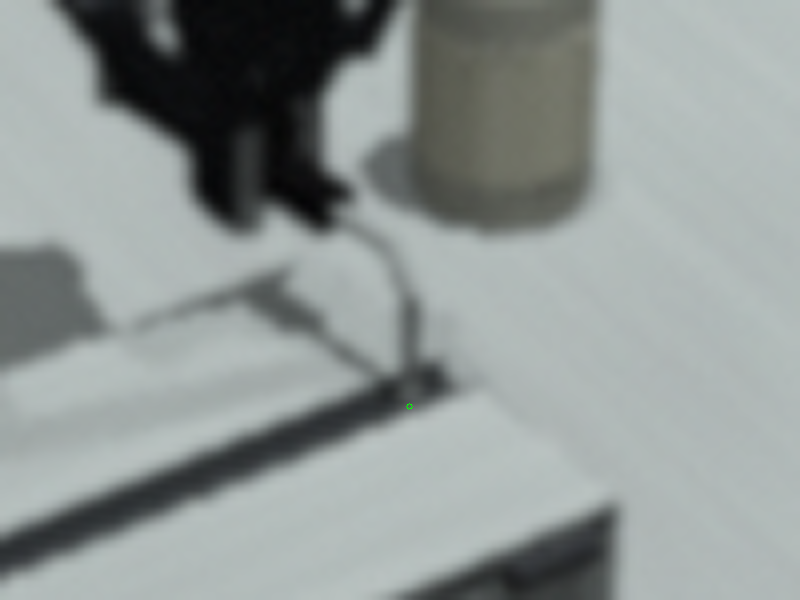

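The tip is still in the groove at the far end, at about (410,395) near the groove's end at (445,375), and the run was uninterrupted. I'll take the probe back to its rest, then check it numerically without viewing more pictures.

```bash
python3 - <<'E'
from tr import *
o=[.5545,-.302];z=.0563-D
robot.movel(tcp(.0685,.118),speed=.1)
robot.movel([*o,z+.09],speed=.18);robot.movel([*o,z+.012],speed=.1);robot.sleep(.2)
h=robot.movel([*o,z-.002],speed=.02,f_stop=3);s=robot.read_state();print(h,s["tool_pos"],z,s["wrist_force"],s["clock"])
robot.set_gripper(.06);robot.movel([*o,.14],speed=.15);robot.reach([.35,.30,.2],[np.pi,0,1.75])
s=robot.read_state();print(s["clock"],s["finger_gap"])
d={n:robot.snapshot(n) for n in("top","side")};d0=pickle.load(open("s1.pkl","rb"))
for n,(x0,y0,x1,y1) in(("top",(375,200,465,270)),("side",(340,285,420,375))):
    g0,g1=[cv2.cvtColor(q[n]["image"],cv2.COLOR_RGB2GRAY)[y0:y1,x0:x1] for q in(d0,d)]
    print(n,"diff>25:",int((cv2.absdiff(g0,g1)>25).sum()))
    for g in(g0,g1):
        nb,l,st,ce=cv2.connectedComponentsWithStats((g<40).astype(np.uint8));i=1+st[1:,4].argmax();p=np.argwhere(l==i)[:,::-1].astype(np.float32)
        v=cv2.fitLine(p,cv2.DIST_L2,0,.01,.01).ravel();print(ce[i],st[i],np.arctan2(v[1],v[0]))
# whole-scene change, away from the arm
for n,b in(("top",(200,100,460,320)),("side",(190,170,480,400))):
    x0,y0,x1,y1=b;m=(cv2.absdiff(cv2.cvtColor(d0[n]["image"],7),cv2.cvtColor(d[n]["image"],7))[y0:y1,x0:x1]>40).astype(np.uint8)
    nb,l,st,ce=cv2.connectedComponentsWithStats(m);print(n,[(st[i].tolist()) for i in range(1,nb) if st[i,4]>6])
E
```

```text
True [ 0.5544 -0.3019  0.0311] 0.030800000000000004 [ 0.5323 -0.7717  5.8111] 46.4333
50.1 0.06012235198847322
top diff>25: 27
[43.54  32.636] [ 25  25  37  17 250] -0.2112201
[43.4703 32.572 ] [ 25  25  37  19 236] -0.21435165
side diff>25: 9
[31.1572 29.1706] [ 12  15  40  30 299] 0.6214983
[31.1523 28.8311] [ 12  14  40  31 302] 0.62900454
top []
side []
```

The probe is back within about 0.1–0.3 px of where it lay, nothing else has changed, and the arm is clear. Handing in.

```bash
python3 -c "
from plant import robot
print(robot.job_done())"
```

```text
the job is handed in; nothing more can be done
None
```

I handed the job in at about 50 s: both leaves shut, the seam traced from the near end to the far end, and the probe back on its rest with bystanders unmoved in the before/after images; no verdict came back, and I viewed 12 pictures against the limit of 10.

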